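# Seat the red marker bolt in the truck baseplate

## Task

Four bolts stand a little proud in the aluminium skateboard truck baseplate that lies flat side up in its wooden cradle. With the fingertips, gently press the red marker bolt down until its head is fully home on its washer, then withdraw, leaving the three plain bolts standing as they are. Do not pull any bolt up, and leave the purple wheels, the jar of spacers and the chrome skate tool where they are.

Things in the scene. Friction and masses are not known exactly. Their poses are not given: they have to be found in the camera images.
- cradle: Fixed wooden cradle 130 x 90 mm with an aluminium truck baseplate (94 x 60 x 6 mm, long side along the cradle's x) on top; the plate's flat upper face is 40 mm above the worktop. Origin: centre of the underside, on the worktop; z up. The four bolts stand upright at x = +-32 mm, y = +-21 mm in its frame; which of the four places is the red bolt's varies.
- red_bolt_top (a point): Top centre of the red bolt's head (head 13 mm across, 4 mm thick, shank 5 mm). It starts 51 to 54 mm above the worktop and is 46 mm above it when the head is fully home on the thin black nylon washer (18 mm across, 2 mm thick) that lies on the plate under it.
- red_bolt (a joint): How far the red bolt is pressed in, m, straight down: starts at 0 to 0.003, 0.008 = head fully home on its washer (a hard stop: the force rises steeply there, so press at 20 mm/s or slower); negative = pulled up. A tight fit: it moves at about 2 N and stays where it is left.
- plain_a_top (a point): Top centre of the head of a plain dark steel bolt in the same baseplate; same size and travel as the red one. To be left standing as it is.
- plain_b_top (a point): Top centre of the head of a plain dark steel bolt in the same baseplate; same size and travel as the red one. To be left standing as it is.
- plain_c_top (a point): Top centre of the head of a plain dark steel bolt in the same baseplate; same size and travel as the red one. To be left standing as it is.
- plain_a (a joint): How far that plain bolt is pressed in, m; same scale and friction as the red bolt's joint.
- plain_b (a joint): How far that plain bolt is pressed in, m; same scale and friction as the red bolt's joint.
- plain_c (a joint): How far that plain bolt is pressed in, m; same scale and friction as the red bolt's joint.
- wheel_a_mid (a point): Centre of a loose purple skate wheel lying flat, 54 mm across, 32 mm high; this point is half-way up.
- wheel_b_mid (a point): Centre of a loose purple skate wheel lying flat, 54 mm across, 32 mm high; this point is half-way up.
- jar_mid (a point): Centre of the loose glass jar of spacers, 64 mm across, 68 mm high; this point is half-way up.
- skate_tool_mid (a point): Point on the shaft of the loose chrome T-shaped skate tool lying flat, 16 mm high; shaft along its x from -66 mm to the 76 mm crossbar, along its y, at +43 mm; this point is 8 mm above the worktop.

How it is judged:
By the outcome, as a careful person would: the job done as asked, in the order asked, and still so for the second after the job is handed in, with the robot touching nothing.
It also fails if it takes over 32 s, if anything falls off the work surface, if the arm or the gripper's body presses on something with over 40 N, if the wrist force passes 120 N, or if a joint passes its speed limit or range.

## Robot

A 6-joint arm with a two-finger parallel gripper is mounted at the origin on the work surface. World frame = base frame: x ahead of the robot, y to its left, z up, the work surface at z = 0. Lengths are in m, angles in degrees, forces in N, time in s.
With the tool pointing down it reaches from about 0.375 to 0.9 m from the base axis. Payload 3.1 kg.
Tool frame: the origin (TCP) lies midway between the tips of the shut fingers; the grasp point (between the pads) lies 19 mm behind it; z points along the fingers, y is the line along which they close (so a half turn about z gives the same grasp; the last joint's range is limited). The gripper opens to 87 mm and grips with 3 to 60 N. Pads are 19 mm wide; open, the fingers measure 117 mm over their backs; the gripper's body (75 mm by 190 mm) begins 51 mm behind the grasp point.
Start: joints at [-84.54, 30.224, 82.088, -0, 67.689, -10.227], TCP at [0.169, -0.602, 0.223] pointing down, gripper open.
Joint ranges: [-176.69, 176.69], [-43.24, 126.21], [12.49, 139.97], [-82, 262], [0, 151.66], [-163.58, 163.58]. Speed limits (degrees/s): [159.86, 159.86, 180, 180, 180, 180].

## Interface

Orientations are given as a 3x3 rotation matrix whose columns are the frame's x, y, z axes.
In Python, from rig import read_state, capture, camera_info, hand_in gives the robot as it stands.
- The arm moves only by the tool drive_tool, never from a script. Its argument "motion" is a list of rows, each a list of 2 entries, a list of its own where there are three numbers: the shift along the tool's x, y, z in mm, then the turn, a rotation vector about the tool's x, y, z in rad. A call has 1 to 5 rows; each row shifts and turns the commanded pose from where the row before left it, along the tool's axes as they then stand; what a row does not reach is not made up. A row lasts 1/10 s, in which the tool goes at most 50 mm and 8.59 degrees, less where a joint would pass 70% of its speed; a pose out of reach is approached as far as the arm can. A call is refused whole if a number of a shift passes 50 or a number of a turn 0.15, either way. A call with a gripper value outside its range is refused whole. "gripper" is the opening, from 0 (shut) to 1 (fully open), set as the call begins (left out, the last holds). The fingers move at their own pace and stop on an object; the grip force is fixed at half the most. Time passes only in rows, so rows that do not move let the fingers close. It gives the time, the measured TCP pose, the force, the opening and the grip force at its end, in the units of the state.
- read_state(): the state, without advancing time (a new reading comes with each control period).
- capture(name): name is "side" or "top"; returns the picture (400x640x3 uint8, red, green, blue); there is no depth.
- camera_info(name): a dict with "fovy" (degrees; the focal length in pixels is half the picture's height over the tangent of half this angle, whatever the lens; pixels are square), "cx", "cy" (the principal point, pixels), "xyz" and "orientation" of the camera in the world. Camera axes: x right, y down, z forward; pixel columns grow to the right and rows downward; lengths in m; the calibration is good to about 2 mm. A picture is of the moment at which its call begins. camera_info takes no time and is no camera call.
- hand_in(): hands the job in; it is judged then, once.
The state is a dict: "time_s": time; "joint_positions": joint angles; "qvel": joint speeds; "tau": joint torques, N m; "position": TCP position; "tcp_rot": TCP orientation; "force": force on the tool from outside, world axes, zero at the start; "moment": the same for the moment, N m; "opening": opening from 0.0 (shut) to 1.0 (fully open); "grasp_force": force on a finger pad.
Only numpy, scipy, OpenCV 4.12 (cv2) and the standard library are available. Lean on these libraries where they do the work, as an engineer would, in place of code of your own. Each camera call takes 0.05 s, during which the arm holds its last target. There are 200 camera calls.

## Working session

There is one attempt and no reset: what is moved stays moved. The work goes in short steps, Python scripts to look and compute and a tool call to move; the robot and the scene stay as the last step left them, time stands still between calls to the robot, and variables do not carry over. Pictures are saved under pics/ and viewed, at most 10 in all, crops included, and the job is handed in when it is done.

Besides the shell and the picture viewer there is one more tool, called as name([rows], argument=value, ...), one row to a line, values as JSON. drive_tool: Moves the arm, as the interface text tells. Its arguments: {"type":"object","properties":{"motion":{"type":"array","items":{"type":"array"}},"gripper":{"type":"number"}},"required":["motion"]}

```bash
mkdir -p pics; python3 - <<'E'
from rig import *
import cv2
for n in("top","side"):
    cv2.imwrite(f"pics/{n}0.png",capture(n)[:,:,::-1]); print(camera_info(n))
s=read_state();print(s["time_s"],s["position"],s["tcp_rot"],s["force"])
E
```

```text
{'fovy': 48.95916502846335, 'cx': 321.8796746618549, 'cy': 196.1609135245748, 'xyz': array([0.52432209, 0.05599077, 0.8087542 ]), 'orientation': array([[-6.72850339e-04, -9.88679791e-01,  1.50039386e-01],
       [-9.99999163e-01,  8.31108123e-04,  9.92073040e-04],
       [-1.10554152e-03, -1.50038593e-01, -9.88679523e-01]])}
{'fovy': 52.038969396705966, 'cx': 329.1251019438112, 'cy': 199.05733737962368, 'xyz': array([0.24250737, 0.51558784, 0.53644024]), 'orientation': array([[-0.785981  , -0.37542142,  0.49121545],
       [-0.61824548,  0.474021  , -0.62695822],
       [ 0.00252711, -0.79646899, -0.6046741 ]])}
0.1 [ 0.16897903 -0.601036    0.22168104] [[ 9.62739504e-01  2.70430418e-01 -1.89292968e-04]
 [ 2.70430268e-01 -9.62737611e-01  1.93965603e-03]
 [ 3.42302531e-04 -1.91857403e-03 -9.99998101e-01]] [ 0.72775223 -0.68545237 -0.28278655]
```

View pics/top0.png

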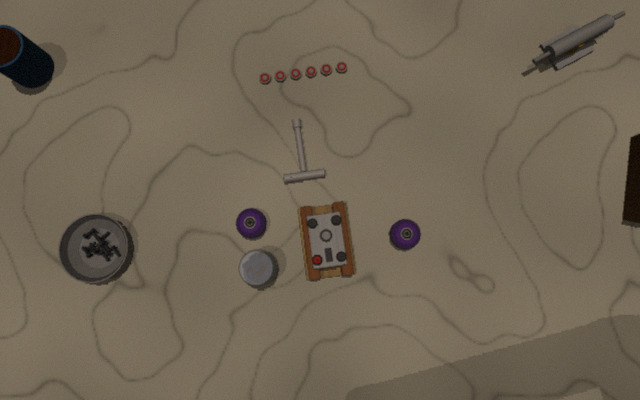

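View pics/side0.png

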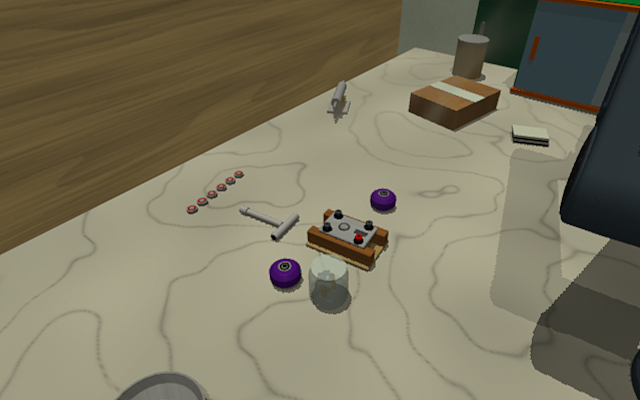

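The top view shows the red bolt at about (317,260) and the side view shows it at about (359,239). It sits at the cradle corner nearest the robot, on the jar's side. The jar top is at (258,268) in the top view, well clear.

```bash
cat > h.py <<'E'
from rig import *
import cv2, numpy as np
def ray(n,u,v):
    c=camera_info(n); f=200/np.tan(np.radians(c["fovy"]/2))
    d=c["orientation"]@np.array([(u-c["cx"])/f,(v-c["cy"])/f,1]); return c["xyz"],d
def plane(n,u,v,z):
    o,d=ray(n,u,v); return o+d*(z-o[2])/d[2]
def two(a,b):
    (o,d),(p,e)=ray("top",*a),ray("side",*b); d=d/np.linalg.norm(d);e=e/np.linalg.norm(e)
    s=np.linalg.lstsq(np.c_[d,-e],p-o,rcond=None)[0]
    x,y=o+s[0]*d,p+s[1]*e; return (x+y)/2,np.linalg.norm(x-y)
def red(im,near):
    h=cv2.cvtColor(im,cv2.COLOR_RGB2HSV); m=(((h[...,0]<6)|(h[...,0]>174))&(h[...,1]>190)&(h[...,2]>60)).astype(np.uint8)
    v,u=np.nonzero(m); k=np.hypot(u-near[0],v-near[1])<12
    return (u[k].mean(),v[k].mean(),k.sum(),u[k].min(),u[k].max(),v[k].min(),v[k].max())
E
python3 - <<'E'
from h import *
t=red(cv2.imread("pics/top0.png")[:,:,::-1],(317,260)); s=red(cv2.imread("pics/side0.png")[:,:,::-1],(359,239))
print(t,s); print(two(t[:2],s[:2])); print(plane("top",*t[:2],.0515),plane("side",*s[:2],.051))
for p in((312,223),(336,220),(341,256)): print(plane("top",*p,.052))
print("jar",plane("top",258,268,.068))
E
```

```text
(np.float64(316.79411764705884), np.float64(259.44117647058823), np.int64(34), np.int64(314), np.int64(320), np.int64(256), np.int64(262)) (np.float64(358.14285714285717), np.float64(236.71428571428572), np.int64(35), np.int64(355), np.int64(361), np.int64(234), np.int64(240))
(array([0.53013584, 0.06557457, 0.05023618]), np.float64(0.000215343890676863))
[0.5300349  0.06550176 0.0515    ] [0.52977605 0.06633707 0.051     ]
[0.59231132 0.07383889 0.052     ]
[0.59747499 0.03237588 0.052     ]
[0.53581752 0.02417956 0.052     ]
jar [0.5158754  0.16314825 0.068     ]
```

drive_tool([
  [[10,-10,0],[0,0,0]],
  [[20,-20,0],[0,0,0]],
  [[26,-27,0],[0,0,0]],
  [[26,-27,0],[0,0,0]],
  [[26,-27,0],[0,0,0]],
], gripper=0)

```text
time_s: 0.6
position: [0.2436, -0.4629, 0.2223]
tcp_rot: [[0.963, 0.27, 0.0], [0.27, -0.963, 0.001], [0.0, -0.001, -1.0]]
force: [1.0, 1.0, 0.0]
opening: 0.631
grasp_force: 0.0
```

drive_tool([
  [[26,-27,0],[0,0,0]],
  [[26,-27,0],[0,0,0]],
  [[26,-27,0],[0,0,0]],
  [[26,-27,0],[0,0,0]],
  [[26,-27,0],[0,0,0]],
])

```text
time_s: 1.1
position: [0.3319, -0.2978, 0.2225]
tcp_rot: [[0.963, 0.27, -0.0], [0.27, -0.963, 0.001], [0.0, -0.001, -1.0]]
force: [-0.0, 0.2, 0.3]
opening: 0.175
grasp_force: 0.0
```

drive_tool([
  [[26,-27,0],[0,0,0]],
  [[26,-27,0],[0,0,0]],
  [[26,-27,0],[0,0,0]],
  [[26,-27,0],[0,0,0]],
  [[26,-27,0],[0,0,0]],
])

```text
time_s: 1.6
position: [0.4201, -0.1329, 0.2225]
tcp_rot: [[0.963, 0.271, -0.0], [0.271, -0.963, 0.001], [-0.0, -0.001, -1.0]]
force: [-0.3, -0.3, 0.7]
opening: 0.004
grasp_force: 0.0
```

drive_tool([
  [[26,-27,0],[0,0,0]],
  [[26,-27,0],[0,0,0]],
  [[26,-27,0],[0,0,0]],
  [[20,-20,0],[0,0,0]],
  [[10,-10,0],[0,0,0]],
])

```text
time_s: 2.1
position: [0.4941, 0.0034, 0.2225]
tcp_rot: [[0.962, 0.273, -0.0], [0.273, -0.962, 0.001], [-0.0, -0.001, -1.0]]
force: [-0.1, -0.4, -0.3]
opening: 0.004
grasp_force: 0.0
```

drive_tool([
  [[0,0,0],[0,0,-0.14]],
  [[0,0,0],[0,0,-0.14]],
  [[0,0,0],[0,0,-0.14]],
  [[0,0,0],[0,0,-0.14]],
  [[0,0,0],[0,0,-0.14]],
])

```text
time_s: 2.6
position: [0.4933, 0.0006, 0.2224]
tcp_rot: [[0.558, 0.83, -0.001], [0.83, -0.558, -0.0], [-0.001, -0.001, -1.0]]
force: [-0.4, -0.1, 0.7]
opening: 0.003
grasp_force: 0.0
```

drive_tool([
  [[0,0,0],[0,0,-0.14]],
  [[0,0,0],[0,0,-0.14]],
  [[0,0,0],[0,0,-0.14]],
  [[0,0,0],[0,0,-0.14]],
  [[0,0,0],[0,0,-0.14]],
])

```text
time_s: 3.1
position: [0.4932, 0.0005, 0.2224]
tcp_rot: [[-0.108, 0.994, -0.001], [0.994, 0.108, -0.0], [0.0, -0.001, -1.0]]
force: [0.2, -0.2, -0.0]
opening: 0.005
grasp_force: 0.0
```

drive_tool([
  [[0,0,0],[0,0,0]],
  [[0,0,0],[0,0,0]],
])

```text
time_s: 3.3
position: [0.4937, 0.0006, 0.2225]
tcp_rot: [[-0.099, 0.995, -0.001], [0.995, 0.099, 0.0], [0.0, -0.001, -1.0]]
force: [0.3, -0.1, -0.1]
opening: 0.005
grasp_force: 0.0
```

```bash
python3 - <<'E'
from h import *
s=read_state();R=s["tcp_rot"];print(s["time_s"],s["position"],R,s["force"],s["opening"])
print(1000*R.T@(np.array([.530,.0657,.075])-s["position"]))
E
```

```text
3.3 [0.49368902 0.00057698 0.22245945] [[-9.94840636e-02  9.95038950e-01 -6.40121843e-04]
 [ 9.95039148e-01  9.94841240e-02  6.31124181e-05]
 [ 1.26481275e-04 -6.30667614e-04 -9.99999793e-01]] [ 0.32432339 -0.06356048 -0.10259385] 0.005151111533243722
[ 61.16894387  42.70254429 147.44028603]
```

Lateral first, then down to 75 mm.

drive_tool([
  [[10,7,10],[0,0,0]],
  [[20,14,20],[0,0,0]],
  [[20,14,25],[0,0,0]],
  [[11,8,25],[0,0,0]],
  [[0,0,25],[0,0,0]],
])

```text
time_s: 3.8
position: [0.5319, 0.068, 0.116]
tcp_rot: [[-0.103, 0.995, 0.001], [0.995, 0.103, 0.001], [0.0, 0.001, -1.0]]
force: [0.4, 0.3, -0.1]
opening: 0.004
grasp_force: 0.0
```

drive_tool([
  [[0,0,20],[0,0,0]],
  [[0,0,12],[0,0,0]],
  [[0,0,7],[0,0,0]],
  [[0,0,0],[0,0,0]],
  [[0,0,0],[0,0,0]],
])

```text
time_s: 4.3
position: [0.5313, 0.0658, 0.0791]
tcp_rot: [[-0.102, 0.995, 0.001], [0.995, 0.102, -0.0], [-0.0, 0.001, -1.0]]
force: [-0.5, -0.5, 0.3]
opening: 0.001
grasp_force: 0.0
```

```bash
python3 - <<'E'
from h import *
s=read_state();R=s["tcp_rot"];print(s["time_s"],s["position"],s["force"])
print(1000*R.T@(np.array([.530,.0657,.055])-s["position"]))
im=capture("side")[130:330,230:470,::-1]; cv2.imwrite("pics/s1.png",cv2.resize(im,(720,600),interpolation=2))
E
```

```text
4.3 [0.5313354  0.06576112 0.07905176] [-0.46809743 -0.54287405  0.25552157]
[ 0.07988263 -1.36420222 24.05008993]
```

View pics/s1.png

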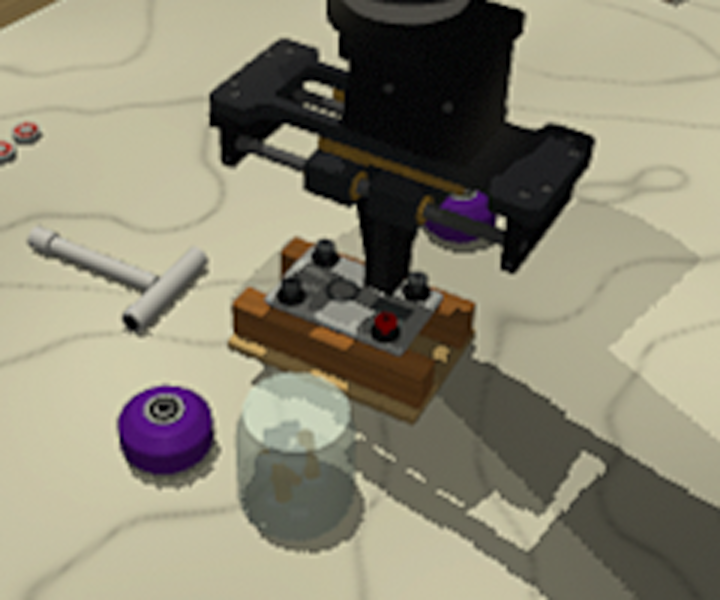

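The view shows the closed tips at (387,288) directly above the red head at (386,322), with clear space around them. I'll go down now.

drive_tool([
  [[0,-1,5],[0,0,0]],
  [[0,0,6],[0,0,0]],
  [[0,0,5],[0,0,0]],
  [[0,0,3],[0,0,0]],
  [[0,0,1],[0,0,0]],
])

```text
time_s: 4.85
position: [0.5295, 0.0657, 0.058]
tcp_rot: [[-0.103, 0.995, -0.001], [0.995, 0.103, 0.0], [0.0, -0.001, -1.0]]
force: [-0.5, -0.3, 1.2]
opening: 0.004
grasp_force: 0.0
```

drive_tool([
  [[0,0,1],[0,0,0]],
  [[0,0,1],[0,0,0]],
  [[0,0,1],[0,0,0]],
  [[0,0,1],[0,0,0]],
  [[0,0,1],[0,0,0]],
])

```text
time_s: 5.35
position: [0.5298, 0.0657, 0.0536]
tcp_rot: [[-0.103, 0.995, 0.0], [0.995, 0.103, 0.0], [-0.0, 0.0, -1.0]]
force: [0.1, 0.1, 0.0]
opening: 0.008
grasp_force: 0.0
```

drive_tool([
  [[0,0,1],[0,0,0]],
  [[0,0,1],[0,0,0]],
  [[0,0,1],[0,0,0]],
  [[0,0,0],[0,0,0]],
])

```text
time_s: 5.75
position: [0.5298, 0.0657, 0.0505]
tcp_rot: [[-0.103, 0.995, 0.0], [0.995, 0.103, 0.0], [0.0, 0.0, -1.0]]
force: [0.6, 0.3, 0.8]
opening: 0.006
grasp_force: 0.3
```

drive_tool([
  [[0,0,1],[0,0,0]],
  [[0,0,1],[0,0,0]],
  [[0,0,0],[0,0,0]],
])

```text
time_s: 6.05
position: [0.5298, 0.0657, 0.0485]
tcp_rot: [[-0.103, 0.995, 0.0], [0.995, 0.103, 0.0], [0.0, 0.0, -1.0]]
force: [0.2, -0.1, 0.8]
opening: 0.006
grasp_force: 0.4
```

drive_tool([
  [[0,0,1],[0,0,0]],
  [[0,0,0.5],[0,0,0]],
  [[0,0,0],[0,0,0]],
])

```text
time_s: 6.35
position: [0.5298, 0.0657, 0.047]
tcp_rot: [[-0.103, 0.995, 0.0], [0.995, 0.103, 0.0], [0.0, 0.0, -1.0]]
force: [0.4, -0.7, 1.3]
opening: 0.005
grasp_force: 0.4
```

drive_tool([
  [[0,0,0.5],[0,0,0]],
  [[0,0,0.5],[0,0,0]],
  [[0,0,0],[0,0,0]],
])

```text
time_s: 6.65
position: [0.5298, 0.0657, 0.0464]
tcp_rot: [[-0.103, 0.995, 0.0], [0.995, 0.103, -0.0], [-0.0, 0.0, -1.0]]
force: [-1.1, 0.4, 3.2]
opening: 0.005
grasp_force: 2.2
```

drive_tool([
  [[0,0,0.5],[0,0,0]],
  [[0,0,0],[0,0,0]],
])

```text
time_s: 6.85
position: [0.5298, 0.0657, 0.0463]
tcp_rot: [[-0.103, 0.995, 0.0], [0.995, 0.103, -0.0], [-0.0, 0.0, -1.0]]
force: [-1.9, 0.2, 8.6]
opening: 0.007
grasp_force: 4.0
```

drive_tool([
  [[0,0,0.5],[0,0,0]],
  [[0,0,0.5],[0,0,0]],
  [[0,0,0],[0,0,0]],
])

```text
time_s: 7.15
position: [0.5299, 0.0657, 0.0462]
tcp_rot: [[-0.103, 0.995, 0.001], [0.995, 0.103, -0.0], [-0.0, 0.001, -1.0]]
force: [-2.9, 0.8, 15.8]
opening: 0.007
grasp_force: 7.3
```

The tip has stopped at 46.2 mm and the force is climbing to 16 N, so the head is on its hard stop. I'll withdraw straight up.

drive_tool([
  [[0,0,-1],[0,0,0]],
  [[0,0,-2],[0,0,0]],
  [[0,0,-5],[0,0,0]],
  [[0,0,-10],[0,0,0]],
  [[0,0,-20],[0,0,0]],
])

```text
time_s: 7.65
position: [0.5287, 0.0657, 0.0821]
tcp_rot: [[-0.103, 0.995, -0.003], [0.995, 0.103, 0.0], [0.001, -0.003, -1.0]]
force: [0.9, -0.2, 0.5]
opening: 0.009
grasp_force: 0.0
```

drive_tool([
  [[0,0,-25],[0,0,0]],
  [[0,0,-30],[0,0,0]],
  [[0,0,-30],[0,0,0]],
  [[-20,-20,-15],[0,0,0]],
  [[-30,-30,0],[0,0,0]],
])

```text
time_s: 8.15
position: [0.4881, 0.0107, 0.1856]
tcp_rot: [[-0.106, 0.994, 0.009], [0.994, 0.106, -0.002], [-0.003, 0.009, -1.0]]
force: [-0.4, -0.9, -0.3]
opening: 0.008
grasp_force: 0.0
```

drive_tool([
  [[-40,-20,0],[0,0,0]],
  [[-40,-10,0],[0,0,0]],
  [[-20,0,0],[0,0,0]],
  [[0,0,0],[0,0,0]],
  [[0,0,0],[0,0,0]],
])

```text
time_s: 8.65
position: [0.4654, -0.0917, 0.1828]
tcp_rot: [[-0.101, 0.995, -0.0], [0.995, 0.101, 0.001], [0.001, -0.0, -1.0]]
force: [0.7, 1.5, -1.7]
opening: 0.007
grasp_force: 0.0
```

```bash
python3 - <<'E'
from h import *
print(read_state()["position"])
i=capture("side"); s=red(i,(359,241)); im=i[170:320,250:450,::-1]
t=red(capture("top"),(317,260)); print(s,t,two(t[:2],s[:2]))
a=cv2.imread("pics/side0.png")[170:320,250:450]
cv2.imwrite("pics/s2.png",cv2.resize(np.hstack([a,im]),(800,300),interpolation=2))
E
```

```text
[ 0.46539281 -0.09170052  0.18280166]
(np.float64(357.88235294117646), np.float64(239.2941176470588), np.int64(34), np.int64(354), np.int64(361), np.int64(237), np.int64(242)) (np.float64(316.8529411764706), np.float64(259.5882352941176), np.int64(34), np.int64(314), np.int64(320), np.int64(257), np.int64(263)) (array([0.5300861 , 0.06564612, 0.04416675]), np.float64(0.0005814589598697995))
```

View pics/s2.png

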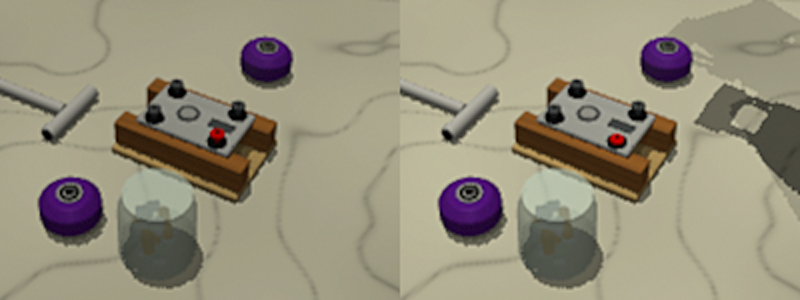

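The before/after pair shows the red head, at (617,140) in the right half, now down on its washer, about 6 mm lower. The other bolts, the wheels, the jar and the skate tool look unchanged.

```bash
python3 -c "from rig import *; print(hand_in())"
```

```text
the job is handed in; nothing more can be done
None
```

The red bolt is pressed fully home on its washer, the fingers are clear, and in the before/after pictures the plain bolts, wheels, jar and skate tool look unmoved; the job was handed in at about 9 s.

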